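Prise the press-fit cover off its seat evenly with a wedge

TASK

Free the press-fit blue cover of the filter housing with the yellow double-ended wedge, working the blade into the pry slots from alternating ends: open one end only part way (about 4 mm), then open the opposite end fully, then return to the first end and open it fully too, so that the cover never leans by more than about 6 mm from end to end and finally stands level with both ends wedged up by the blade's full thickness. Use only the wedge on the cover, never the fingers. Then stand the wedge back upright on the middle of its black mat, leaving the bottle, beaker and timer where they are.

Things in the scene. Friction and masses are not known exactly. Their poses are not given: they have to be found in the camera images.
- wedge: Yellow double-ended wedge with black upright grip, 160 mm long (own y), 26 mm wide (own x), 0.22 kg. Origin: centre of its flat underside, z up. Both ends alike: each tip (80 mm from the origin) is 3 mm thick, the top slopes evenly up to 14 mm thick at 40 mm from the origin, then stays 14 mm to the grip. Either end fits either slot: no need to turn it round.
- wedge_grip (a point): Where to grip the wedge: in its upright grip, 65 mm above the underside. The grip is 26 mm (x) by 28 mm (y), from 14 to 86 mm above the underside, with a smaller cap to 91 mm. Close the fingers along the wedge's y, firmly (100 N); held here, the fingertips stay above the cover.
- mat: Black rubber mat fixed to the counter, 80 mm (x) by 200 mm (y), 4 mm thick. Origin: centre of its underside. The wedge starts upright on it and must end so, its origin within 40 mm of the mat's centre.
- housing: Filter housing, lower half, fixed. Origin: centre of the underside, z up; its long axis is its y (left end +y, right end -y). The flat top of its aluminium flange is 46 mm above the origin; past the cover's ends (60 mm from the centre) it sticks out as a shelf to 95 mm from the centre, on which the wedge's underside slides. Four captive pins reach 86 mm above the counter.
- cover: Blue upper half, 90 (x) by 120 mm (y), top 71 mm (window 74 mm) above the counter when seated. Origin: centre of the slot ceilings, 51 mm above the counter. Stiff press fit: an end lifts with about 6 N at its edge, moves only as far as it is wedged, then stays there without moving the other end. Captive pins: at most 10 mm of lift at each end.
- slot_left (a point): Mouth of the left (+y) pry slot, on the shelf (46 mm above the counter) below the cover's end edge, mid-width. Slot 36 mm wide, 48 mm deep, 5 mm high. The wedge enters along the housing's -y; with its tip d mm past this point the end rises about 0.275 d - 2.5 mm: about 4 mm at d = 24, 8 to 9 mm from d = 40 on. Not past d = 44.
- slot_right (a point): Mouth of the right (-y) pry slot, the mirror image of the left one: the wedge enters along the housing's +y.
- lift_left (a joint): Angle by which the left (+y) end of the cover is raised, rad; 0 seated, 0.033 = 4 mm, 0.075 = 9 mm (120 mm per rad). Single readings are noisy: average many. The cover's lean is the difference of lift_left and lift_right.
- lift_right (a joint): The same for the right (-y) end of the cover.
- bottle: Amber sample bottle with a black cap, 51 mm across, 109 mm high, standing behind the work; leave alone. Origin: centre of the underside.
- beaker: Small glass beaker, 72 mm across, 89 mm high, standing behind the work; leave alone. Origin: centre of the underside.
- timer: White bench timer, 66 x 66 x 21 mm, lying in front of the work; leave alone. Origin: centre of the underside.

How it is judged:
By the outcome, as a careful person would: the job done as asked, in the order asked, and still so for the second after the job is handed in, with the robot touching nothing.
It also fails if it takes over 54 s, if anything falls off the work surface, if the arm or the gripper's body presses on something with over 40 N, if the wrist force passes 120 N, or if a joint passes its speed limit or range.

ROBOT

A 6-joint arm with a two-finger parallel gripper is mounted at the origin on a cart in front of the work surface, level with it; the furniture and walls round the work are solid. World frame = base frame: x ahead of the robot, y to its left, z up, the work surface at z = 0. Lengths are in mm, angles in rad, forces in N, time in s.
With the tool pointing down it reaches from about 275 to 1000 mm from the base axis. Payload 8.4 kg.
Tool frame: the origin (TCP) lies at the very end of the fingers, on their centre line; the grasp point (between the pads) lies 19 mm behind it; z points along the fingers, y is the line along which they close (so a half turn about z gives the same grasp; the last joint's range is limited). The gripper opens to 85 mm and grips with 20 to 120 N. Pads are 22 mm wide; open, the fingers measure 114 mm over their backs; the gripper's body (76 mm by 85 mm) begins 54 mm behind the grasp point. The pads swing forward as they close: fully open they stand 13 mm farther back than shut.
Start: joints at [-1.222, 0.353, 1.633, -0, 1.155, -0.002], TCP at [214.779, -586.939, 231.281] pointing down, gripper open.
Joint ranges: [-2.63, 2.63], [-0.92, 2.1], [0.06, 2.66], [-1.3, 4.44], [0, 2.69], [-3.02, 3.02]. Speed limits (rad/s): [2.22, 2.22, 2.79, 3.14, 3.14, 3.14].

INTERFACE

Orientations are given as [roll, pitch, yaw] about the fixed x, y, z axes, in that order (R = Rz(yaw) Ry(pitch) Rx(roll)).
In Python, from rig import sensors, grab_frame, camera_params, order gives the robot as it stands. The module is installed in compiled form; this text tells all that it offers.
- The arm moves only by the tool move_arm, never from a script. Its argument "motion" is a list of rows, each a list of 7 numbers: the turn, a rotation vector about the tool's x, y, z in parts of the range, where 1.0 means 4 rad, then the shift along the tool's x, y, z in normalised numbers (1 is 0.75 m), then the finger opening in m, from 0 to 0.0854. A call has 1 to 8 rows; each row is the pose to reach, as a shift and turn from the pose commanded when the call began, along the tool's axes at that moment; what a row does not reach only later rows make up. A row lasts 1/8 s, in which the tool goes at most 62.5 mm and 10.7 degrees, less where a joint would pass 70% of its speed; a pose out of reach is approached as far as the arm can. Shift and turn numbers lie between -1 and 1, and a call with a number outside is refused. A call with a gripper value outside its range is refused whole. The fingers move at their own pace and stop on an object; "grip_force" is the grip in N (left out, the last holds). Time passes only in rows, so rows that repeat a pose let the fingers close. It gives the time, the measured TCP pose, the force, the opening and the grip force at its end, in the units of the state.
- sensors.sense(): the state, without advancing time (a new reading comes with each control period).
- grab_frame(name): name is "side" or "top" or "wrist"; returns (picture, depth): 420x560x3 uint8, red, green, blue; 420x560 float32, mm along the optical axis (not along the pixel's ray), 0 where there is no reading.
- camera_params(name): a dict with "camera_matrix" (3x3 intrinsics, pixels), "world_from_camera" (4x4, takes a point from camera to world coordinates). Camera axes: x right, y down, z forward; pixel columns grow to the right and rows downward; lengths in mm; the calibration is good to about 2 mm. A picture is of the moment at which its call begins: read the wrist's pose just before it. camera_params takes no time and is no camera call; for the wrist camera it gives the pose at the moment of the call.
- order.sign_off(): hands the job in; it is judged then, once.
The state is a dict: "clock": time; "qpos": joint angles; "qvel": joint speeds; "joint_efforts": joint torques, N m; "eef_pos": TCP position; "tcp_rot": TCP orientation; "contact_force": force on the tool from outside, world axes, zero at the start; "wrist_torque": the same for the moment, N m; "opening": opening from 0.0 (shut) to 1.0 (fully open); "grasp_force": force on a finger pad.
Only numpy, scipy, OpenCV 4.12 (cv2) and the standard library are available. Lean on these libraries where they do the work, as an engineer would, in place of code of your own. Each camera call takes 0.05 s, during which the arm holds its last target. There are 200 camera calls.

## Working session

There is one attempt and no reset: what is moved stays moved. The work goes in short steps, Python scripts to look and compute and a tool call to move; the robot and the scene stay as the last step left them, time stands still between calls to the robot, and variables do not carry over. Pictures are saved under pics/ and viewed, at most 10 in all, crops included, and the job is handed in when it is done.

Besides the shell and the picture viewer there is one more tool, called after "Call:" in YAML: its name, and indented under it one key for each argument. move_arm: Moves the arm, as the interface text tells. Its arguments: {"type":"object","properties":{"motion":{"type":"array","items":{"type":"array","items":{"type":"number"}}},"grip_force":{"type":"number"}},"required":["motion"]}

```bash
mkdir -p pics; python3 - <<'E'
from rig import sensors, grab_frame, camera_params
import cv2, numpy as np
s=sensors.sense(); print({k:np.round(v,3) if not isinstance(v,dict) else v for k,v in s.items()})
for n in("top","side"):
    p,d=grab_frame(n); cv2.imwrite(f"pics/{n}0.png",p[:,:,::-1]); np.savez(f"{n}0.npz",p=p,d=d,**camera_params(n)); print(n,camera_params(n))
E
```

```text
{'clock': np.float64(0.0), 'qpos': array([-1.222,  0.354,  1.634, -0.   ,  1.155, -0.002]), 'qvel': array([ 0.001,  0.001, -0.   , -0.001, -0.001, -0.001]), 'joint_efforts': array([-1.0000e-03, -6.0523e+01, -3.4207e+01, -0.0000e+00,  9.0000e-03,
       -0.0000e+00]), 'eef_pos': array([ 214.602, -586.478,  230.545]), 'tcp_rot': array([-3.14 ,  0.   ,  0.351]), 'contact_force': array([ 0.876, -0.453,  0.114]), 'wrist_torque': array([-0.028, -0.008,  0.026]), 'grasp_force': np.float64(0.0), 'opening': np.float64(1.003)}
top {'camera_matrix': array([[450.98747653,   0.        , 277.94859966],
       [  0.        , 450.98747653, 207.38414627],
       [  0.        ,   0.        ,   1.        ]]), 'world_from_camera': array([[-9.40759245e-03, -9.95359933e-01,  9.57606472e-02,
         4.66199937e+02],
       [-9.99555143e-01,  1.20710782e-02,  2.72727920e-02,
         1.44888926e+02],
       [-2.83021786e-02, -9.54614761e-02, -9.95030700e-01,
         9.20083251e+02],
       [ 0.00000000e+00,  0.00000000e+00,  0.00000000e+00,
         1.00000000e+00]])}
side {'camera_matrix': array([[434.42551623,   0.        , 270.82433879],
       [  0.        , 434.42551623, 213.32065052],
       [  0.        ,   0.        ,   1.        ]]), 'world_from_camera': array([[-9.73042657e-01, -1.28432496e-01,  1.91554384e-01,
         3.69346861e+02],
       [-2.30426528e-01,  5.75878768e-01, -7.84389737e-01,
         8.74199689e+02],
       [-9.57097138e-03, -8.07383886e-01, -5.89948860e-01,
         5.94785146e+02],
       [ 0.00000000e+00,  0.00000000e+00,  0.00000000e+00,
         1.00000000e+00]])}
```

View pics/top0.png

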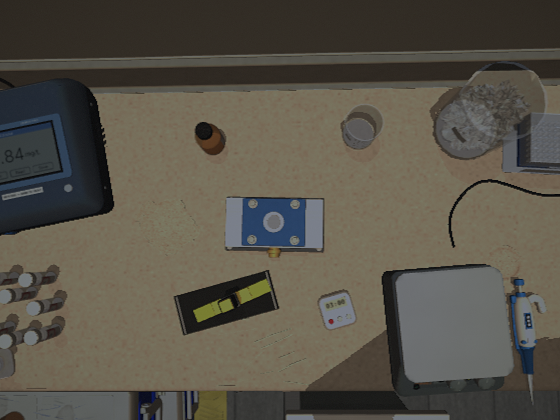

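View pics/side0.png

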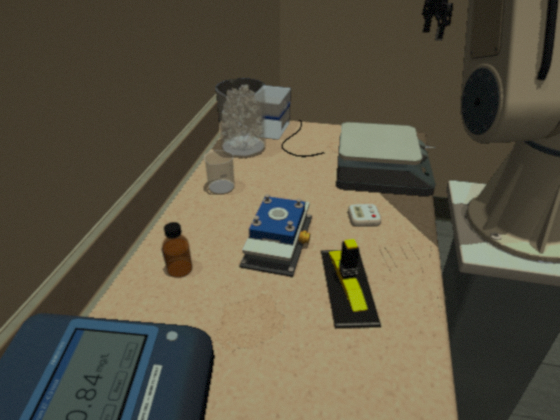

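The top view shows the cover at about (274,222), the shelves at (233,223) and (315,223), the wedge on the mat at (232,299) and the timer at (337,309). The side view shows the same: cover (280,217), wedge (348,275).

```bash
cat > h.py <<'E'
import numpy as np, cv2
def rays(K,T,uv):
    uv=np.atleast_2d(uv).astype(float)
    r=np.c_[(uv-K[[0,1],2])/[K[0,0],K[1,1]],np.ones(len(uv))]
    return r@T[:3,:3].T, T[:3,3]
def onplane(K,T,uv,z):
    r,o=rays(K,T,uv); return o+r*((z-o[2])/r[:,2])[:,None]
def cloud(K,T,d):
    v,u=np.mgrid[:d.shape[0],:d.shape[1]]
    r,o=rays(K,T,np.c_[u.ravel(),v.ravel()])
    return (o+r*d.ravel()[:,None]).reshape(d.shape+(3,))
def hsv(p): return cv2.cvtColor(p,cv2.COLOR_RGB2HSV)
def biggest(m):
    n,l,s,c=cv2.connectedComponentsWithStats(m.astype(np.uint8)); i=1+np.argmax(s[1:,4]); return l==i
E
python3 - <<'E'
from h import *
for n in("top","side"):
    f=np.load(n+"0.npz"); K,T,p,d=f["camera_matrix"],f["world_from_camera"],f["p"],f["d"]
    C=cloud(K,T,d); H=hsv(p)
    h,s,v=H[...,0],H[...,1],H[...,2]
    win=np.zeros(h.shape,bool)
    if n=="top": win[180:350,160:340]=1
    else: win[190:330,230:390]=1
    for name,m in(("yellow",(h>24)&(h<35)&(s>150)&(v>90)&win),("blue",biggest((h>100)&(h<125)&(s>130)&(v>50)&win))):
        P=C[m]; print(n,name,m.sum(),"z pct",np.percentile(P[:,2],[2,25,50,75,98]).round(1))
        if name=="yellow": P=P[(P[:,2]<30)]; 
        else: P=P[abs(P[:,2]-71)<6]
        print(cv2.minAreaRect(P[:,:2].astype(np.float32)),P[:,:2].mean(0))
    a=(abs(C[...,2]-46)<6)&(s<60)&(v>90)&win
    print("shelf",a.sum(),cv2.minAreaRect(C[a][:,:2].astype(np.float32)))
    if n=="top":
        dk=(v<60)&win; dk[:268]=0; m=biggest(dk|((h>20)&(h<38)&(s>120)&(np.indices(h.shape)[0]>268)&(np.indices(h.shape)[1]<280)&win))
        q=np.argwhere(m)[:,::-1]; print("mat",m.sum(),cv2.minAreaRect(onplane(K,T,q,4)[:,:2].astype(np.float32)))
        bx=cv2.boxPoints(cv2.minAreaRect(q.astype(np.float32))); print(bx)
    gr=(C[...,2]>80)&(C[...,2]<110)&win&(v<75); print("grip top",gr.sum(),C[gr].mean(0) if gr.any() else 0, cv2.minAreaRect(C[gr][:,:2].astype(np.float32)))
E
```

```text
top yellow 472 z pct [ 4.3  8.5 11.3 14.2 60.2]
((368.2783203125, 264.1763916015625), (26.368925094604492, 158.7261962890625), 22.69061279296875) [368.26683659 265.07444021]
top blue 2175 z pct [66.2 68.3 69.2 70.2 72.4]
((521.4794921875, 177.23117065429688), (117.55691528320312, 88.35291290283203), 88.07151794433594) [520.847845   177.08050329]
shelf 1723 ((520.8082275390625, 178.38851928710938), (189.8998565673828, 95.49581909179688), 88.4658432006836)
mat 3780 ((364.834228515625, 276.60443115234375), (79.36614990234375, 198.0216064453125), 15.079364776611328)
[[172.41689 296.20325]
 [267.8917  269.47034]
 [278.6825  308.0089 ]
 [183.20767 334.74182]]
grip top 78 [371.37039135 262.34672154  87.76577351] ((369.1427917480469, 264.3239440917969), (25.891027450561523, 27.275501251220703), 21.993547439575195)
side yellow 743 z pct [ 4.7 11.4 16.6 19.  96.5]
((375.6699523925781, 242.45498657226562), (57.88573455810547, 206.691650390625), 11.104598999023438) [362.46974882 290.80630417]
side blue 1032 z pct [65.  70.9 71.7 72.4 73.7]
((523.1080322265625, 181.0499267578125), (119.06702423095703, 86.0694808959961), 88.16610717773438) [522.4104147  189.59489722]
shelf 826 ((524.9004516601562, 178.15972900390625), (193.66099548339844, 95.87744140625), 88.18145751953125)
grip top 130 [385.06159476 267.39924937  86.55102981] ((457.49554443359375, 204.43209838867188), (98.96033477783203, 233.900634765625), 71.48982238769531)
```

```bash
cat >> h.py <<'E'
from scipy.spatial.transform import Rotation as R
def todo(target,yaw,cmd=None,cyaw=None):
    """shift (m, tool axes) and turn for a world target with tool down; also state"""
    from rig import sensors
    s=sensors.sense(); q=R.from_euler("xyz",s["tcp_rot"]); t=R.from_euler("xyz",[np.pi,0,yaw])
    print("t",round(s["clock"],2),"pos",s["eef_pos"].round(1),"rot",s["tcp_rot"].round(3),"F",s["contact_force"].round(1),"tau",s["wrist_torque"].round(2),"op",round(s["opening"],3),"grip",round(s["grasp_force"],1))
    print("turn",(q.inv()*t).as_rotvec().round(4),"shift",(q.inv().apply(np.array(target)-s["eef_pos"])/1000).round(4))
E
```

```text
(no output)
```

Careful with the scale: shifts go in shares of 0.75 m and turns go in shares of 4 rad. That gives: -0.746 m / 0.75 = -0.9947, 0.437 m / 0.75 = 0.5827, -0.042 rad / 4 = -0.0105.

Call:
move_arm:
  motion:
    - [0,0,-0.0105,0.5827,-0.9947,0,0.085]
    - [0,0,-0.0105,0.5827,-0.9947,0,0.085]
    - [0,0,-0.0105,0.5827,-0.9947,0,0.085]
    - [0,0,-0.0105,0.5827,-0.9947,0,0.085]
    - [0,0,-0.0105,0.5827,-0.9947,0,0.085]
    - [0,0,-0.0105,0.5827,-0.9947,0,0.085]
    - [0,0,-0.0105,0.5827,-0.9947,0,0.085]
    - [0,0,-0.0105,0.5827,-0.9947,0,0.085]

```text
clock: 1.1
eef_pos: [303.7, -93.2, 231.4]
tcp_rot: [3.141, -0.001, 0.392]
contact_force: [2.2, 0.2, -0.4]
opening: 0.993
grasp_force: 0.0
```

Converted, -0.306 m / 0.75 = -0.408, 0.196 m / 0.75 = 0.2613.

Call:
move_arm:
  motion:
    - [0,0,0,0.2613,-0.408,0,0.085]
    - [0,0,0,0.2613,-0.408,0,0.085]
    - [0,0,0,0.2613,-0.408,0,0.085]
    - [0,0,0,0.2613,-0.408,0,0.085]
    - [0,0,0,0.2613,-0.408,0,0.085]
    - [0,0,0,0.2613,-0.408,0,0.085]
    - [0,0,0,0.2613,-0.408,0,0.085]

```text
clock: 1.98
eef_pos: [368.1, 265.8, 231.0]
tcp_rot: [-3.141, -0.0, 0.396]
contact_force: [0.7, -0.3, -0.3]
opening: 0.995
grasp_force: 0.0
```

```bash
python3 - <<'E'
from h import *
from rig import *
todo([368.3,264.3,50],0.393)
cp=camera_params("wrist"); p,d=grab_frame("wrist"); np.savez("w0.npz",p=p,d=d,**cp); cv2.imwrite("pics/w0.png",p[:,:,::-1])
K,T=cp["camera_matrix"],cp["world_from_camera"]; C=cloud(K,T,d); H=hsv(p); h,s,v=H[...,0],H[...,1],H[...,2]
m=biggest((h>24)&(h<35)&(s>150)&(v>60)); P=C[(h>24)&(h<35)&(s>150)&(v>60)]; P=P[(P[:,2]<30)&(P[:,2]>0)]
print(len(P),cv2.minAreaRect(P[:,:2].astype(np.float32)),np.percentile(P[:,2],[5,50,95]))
E
```

```text
t 1.98 pos [368.1 265.8 231. ] rot [-3.141 -0.     0.396] F [ 0.7 -0.3 -0.3] tau [-0.05 -0.02 -0.  ] op 0.995 grip 0.0
turn [-0.0005 -0.0003  0.0033] shift [-0.0004  0.0016  0.181 ]
676 ((370.7359619140625, 264.00823974609375), (31.117359161376953, 162.31350708007812), 22.860124588012695) [ 3.72713777 11.93816034 18.17482546]
```

View pics/w0.png

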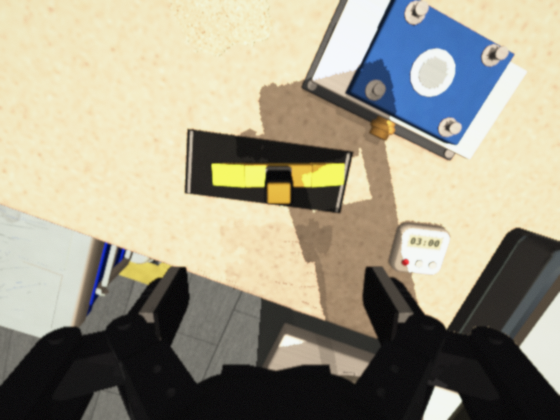

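Wrist view: the wedge spans (211–344, 175), centred below the fingers, and the housing is at upper right (432,72). The fit agrees with the top view, so I'm descending and gripping.

Converted, 0.181 m / 0.75 = 0.2413, 0.16 m / 0.75 = 0.2133.

Call:
move_arm:
  motion:
    - [0,0,0,0,0.0013,0.08,0.085]
    - [0,0,0,0,0.0013,0.16,0.085]
    - [0,0,0,0,0.0013,0.2133,0.085]
    - [0,0,0,0,0.0013,0.2413,0.085]
    - [0,0,0,0,0.0013,0.2413,0.015]
    - [0,0,0,0,0.0013,0.2413,0.015]
    - [0,0,0,0,0.0013,0.2413,0.015]
    - [0,0,0,0,0.0013,0.2413,0.015]
  grip_force: 100

```text
clock: 3.02
eef_pos: [369.1, 262.4, 51.7]
tcp_rot: [-3.141, -0.003, 0.393]
contact_force: [0.1, -1.9, 8.2]
opening: 0.314
grasp_force: 99.0
```

Converted, 0.171 m / 0.75 = 0.228, -0.065 m / 0.75 = -0.0867, 0.424 rad / 4 = 0.106.

Call:
move_arm:
  motion:
    - [0,0,0,0,0,-0.0533,0.015]
    - [0,0,0,0,0,-0.1133,0.015]
    - [0,0,0.0375,0.0667,0,-0.1133,0.015]
    - [0,0,0.075,0.1333,0,-0.1133,0.015]
    - [0,0,0.105,0.1933,0,-0.1,0.015]
    - [0,0,0.106,0.228,0,-0.0867,0.015]
    - [0,0,0.106,0.228,0,-0.0867,0.015]
    - [0,0,0.106,0.228,0,-0.0867,0.015]

```text
clock: 4.03
eef_pos: [525.3, 326.9, 115.4]
tcp_rot: [3.141, 0.001, -0.031]
contact_force: [-0.1, -0.1, -2.1]
opening: 0.313
grasp_force: 98.9
```

```bash
cat >> h.py <<'E'
def look(view=None,n=1,zw=None):
    """cover and wedge in the top/side/wrist pictures: averaged clouds"""
    from rig import grab_frame,camera_params
    for c in ("top","side"):
        cp=camera_params(c); K,T=cp["camera_matrix"],cp["world_from_camera"]
        D=[];
        for i in range(n): p,d=grab_frame(c); D.append(np.where(d>0,d,np.nan))
        if view==c: cv2.imwrite(f"pics/{c}_{np.random.randint(9999)}.png",p[:,:,::-1])
        d=np.nan_to_num(np.nanmedian(D,0)); C=cloud(K,T,d); H=hsv(p); h,s,v=H[...,0],H[...,1],H[...,2]
        np.savez(f"last_{c}.npz",p=p,d=d,**cp)
        P=C[biggest((h>100)&(h<125)&(s>130)&(v>40)&(abs(C[...,0]-522)<70)&(abs(C[...,1]-178)<85)&(C[...,2]>55)&(C[...,2]<90))]
        A=np.c_[P[:,:2]-[522,178.3],np.ones(len(P))]
        for _ in range(3):
            k=np.linalg.lstsq(A,P[:,2],rcond=None)[0]; ok=abs(P[:,2]-A@k)<3; A,P=A[ok],P[ok]
        print(c,"cover z: left %.1f mid %.1f right %.1f"%(k[2]+60*k[1],k[2],k[2]-60*k[1]),"rect",np.round(np.r_[cv2.minAreaRect(P[:,:2].astype(np.float32))[0],cv2.minAreaRect(P[:,:2].astype(np.float32))[1:][0],cv2.minAreaRect(P[:,:2].astype(np.float32))[2]],1))
        Y=(h>24)&(h<35)&(s>150)&(v>60)&(abs(C[...,0]-522)<40)&(abs(C[...,1]-178)<250)&(C[...,2]>35)&(C[...,2]<90)
        if Y.sum()>20:
            Q=C[biggest(cv2.dilate(Y.astype(np.uint8),np.ones((3,3))))&Y]; r=cv2.minAreaRect(Q[:,:2].astype(np.float32)); print("  wedge",len(Q),np.round(np.r_[r[0],r[1],r[2]],1),"y",Q[:,1].min().round(1),Q[:,1].max().round(1),"z",np.percentile(Q[:,2],[5,50,95]).round(1))
E
python3 - <<'E'
from h import *
todo([526.7,328.2,110],-0.031); look("side")
E
ls pics
```

```text
t 4.03 pos [525.3 326.9 115.4] rot [ 3.141e+00  1.000e-03 -3.100e-02] F [-0.1 -0.1 -2.1] tau [-0.02  0.06  0.04] op 0.313 grip 98.9
turn [ 0.0005  0.0009 -0.0001] shift [ 0.0013 -0.0014  0.0054]
top cover z: left 69.2 mid 69.1 right 69.1 rect [521.4 177.2 117.2  87.9  88.2]
  wedge 104 [523.4 267.1  38.3  23.   89.4] y 247.9 286.3 z [67.9 71.8 78.4]
side cover z: left 71.2 mid 71.7 right 72.3 rect [514.7 181.1 117.8  69.8  89.6]
  wedge 375 [531.1 378.5  59.6  26.5  88.3] y 349.0 408.4 z [70.7 76.1 82.7]
side0.png
side_4653.png
top0.png
w0.pngh.py:30: RuntimeWarning: All-NaN slice encountered
  d=np.nan_to_num(np.nanmedian(D,0)); C=cloud(K,T,d); H=hsv(p); h,s,v=H[...,0],H[...,1],H[...,2]
```

Converted, 0.021 m / 0.75 = 0.028, 0.02 m / 0.75 = 0.0267.

Call:
move_arm:
  motion:
    - [0,0,0,0.0013,0,0.0133,0.015]
    - [0,0,0,0.0013,0,0.024,0.015]
    - [0,0,0,0.0013,0,0.0267,0.015]
    - [0,0,0,0.0013,0,0.028,0.015]
    - [0,0,0,0.0013,0,0.028,0.015]

```text
clock: 4.75
eef_pos: [527.2, 327.3, 94.3]
tcp_rot: [-3.142, -0.0, -0.031]
contact_force: [0.1, 0.4, -2.3]
opening: 0.313
grasp_force: 98.9
```

```bash
python3 - <<'E'
from h import *
from rig import *
todo([526.7,328.2,93],-0.031)
p,d=grab_frame("side"); cv2.imwrite("pics/s1.png",cv2.resize(p[170:310,200:400,::-1],None,fx=4,fy=4))
E
```

```text
t 4.75 pos [527.2 327.3  94.3] rot [-3.142 -0.    -0.031] F [ 0.1  0.4 -2.3] tau [0.04 0.   0.  ] op 0.313 grip 98.9
turn [-0.     -0.     -0.0002] shift [-0.0005 -0.0009  0.0013]
```

View pics/s1.png

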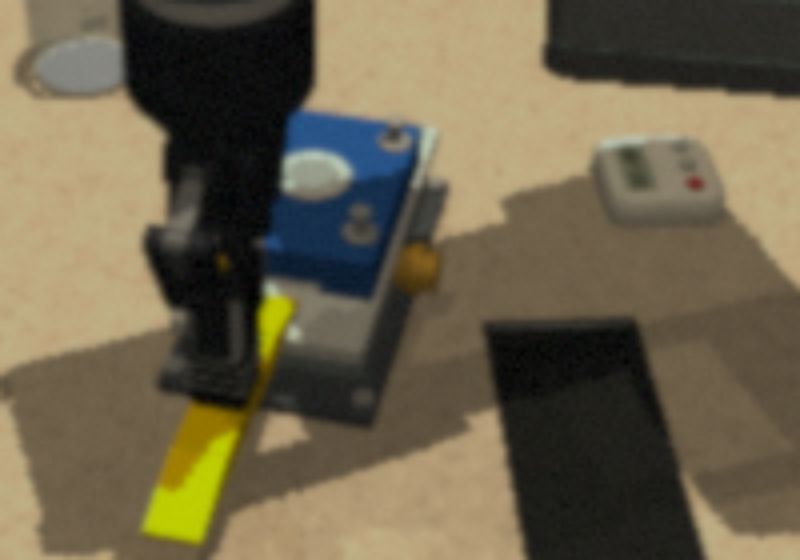

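The side crop shows the wedge tip at about (275,300), over the shelf in front of the cover, with no contact yet (only the wedge's 2 N). I'm lowering it gently.

Converted, 0.001 m / 0.75 = 0.0013.

Call:
move_arm:
  motion:
    - [0,0,0,0,0,0.0013,0.015]
    - [0,0,0,0,0,0.0013,0.015]

```text
clock: 5.05
eef_pos: [527.4, 327.5, 93.7]
tcp_rot: [-3.141, -0.001, -0.031]
contact_force: [-1.4, -0.2, 1.1]
opening: 0.319
grasp_force: 99.5
```

Converted, 0.0006 m / 0.75 = 0.0008.

Call:
move_arm:
  motion:
    - [0,0,0,0,0,0.0008,0.015]
    - [0,0,0,0,0,0.0008,0.015]

```text
clock: 5.3
eef_pos: [527.5, 327.6, 93.6]
tcp_rot: [-3.141, -0.001, -0.031]
contact_force: [-2.4, 0.7, 6.6]
opening: 0.314
grasp_force: 100.3
```

Converted, 0.016 m / 0.75 = 0.0213, 0.012 m / 0.75 = 0.016.

Call:
move_arm:
  motion:
    - [0,0,0,0,0.0053,0,0.015]
    - [0,0,0,0,0.0107,0,0.015]
    - [0,0,0,0,0.016,0,0.015]
    - [0,0,0,0,0.0213,0,0.015]

```text
clock: 5.8
eef_pos: [527.9, 312.4, 93.8]
tcp_rot: [-3.139, -0.003, -0.031]
contact_force: [0.3, 5.3, 5.4]
opening: 0.319
grasp_force: 99.9
```

Converted, 0.015 m / 0.75 = 0.02, 0.012 m / 0.75 = 0.016.

Call:
move_arm:
  motion:
    - [0,0,0,0,0.0053,0,0.015]
    - [0,0,0,0,0.0107,0,0.015]
    - [0,0,0,0,0.016,0,0.015]
    - [0,0,0,0,0.02,0,0.015]
    - [0,0,0,0,0.02,0,0.015]

```text
clock: 6.42
eef_pos: [528.2, 299.2, 94.2]
tcp_rot: [-3.136, -0.005, -0.032]
contact_force: [1.0, 12.0, 3.5]
opening: 0.315
grasp_force: 100.1
```

```bash
python3 - <<'E' 2>/dev/null
from h import *
look("side",3)
E
```

```text
top cover z: left 71.9 mid 70.5 right 69.2 rect [521.6 176.9 116.2  88.4  88.6]
  wedge 35 [522.  249.6  11.5  19.    1. ] y 240.2 259.0 z [52.  54.3 57.8]
side cover z: left 73.0 mid 72.7 right 72.5 rect [507.2 180.1  61.4 121.7   6.4]
  wedge 341 [533.7 349.7  62.   25.8  86.7] y 319.5 381.3 z [49.8 55.1 61.6]
```

Converted, 0.006 m / 0.75 = 0.008, -0.002 m / 0.75 = -0.0027.

Call:
move_arm:
  motion:
    - [0,0,0,-0.0013,0.004,0,0.015]
    - [0,0,0,-0.0027,0.0067,0,0.015]
    - [0,0,0,-0.0027,0.008,0,0.015]
    - [0,0,0,-0.0027,0.008,0,0.015]

```text
clock: 7.22
eef_pos: [526.3, 293.3, 94.2]
tcp_rot: [-3.136, -0.005, -0.032]
contact_force: [1.4, 12.3, 2.9]
opening: 0.316
grasp_force: 100.0
```

```bash
python3 - <<'E' 2>/dev/null
from h import *
look(None,4); todo([526,293.7,93.7],-.031)
E
```

```text
top cover z: left 73.7 mid 71.4 right 69.2 rect [521.6 177.  115.5  88.7  89.1]
side cover z: left 74.9 mid 73.7 right 72.6 rect [510.8 181.2 115.6  61.1  88.8]
  wedge 338 [532.2 343.6  64.1  25.9  88.1] y 312.0 375.3 z [50.1 55.2 61.2]
t 7.62 pos [526.2 293.4  94.2] rot [-3.136 -0.005 -0.032] F [ 1.9 12.2  3.4] tau [ 2.12 -0.33  0.07] op 0.321 grip 100.1
turn [-0.0056 -0.0049 -0.0006] shift [-0.0002 -0.0003  0.0005]
```

Converted, -0.085 m / 0.75 = -0.1133, -0.075 m / 0.75 = -0.1.

Call:
move_arm:
  motion:
    - [0,0,0,0,-0.0133,0,0.015]
    - [0,0,0,0,-0.0333,0,0.015]
    - [0,0,0,0,-0.0533,0,0.015]
    - [0,0,0,0,-0.0667,-0.0027,0.015]
    - [0,0,0,0,-0.0667,-0.04,0.015]
    - [0,0,0,0,-0.0667,-0.1,0.015]
    - [0,0,0,0,-0.0133,-0.1133,0.015]
    - [0,0,0,0,0.04,-0.1133,0.015]

```text
clock: 8.62
eef_pos: [523.2, 260.0, 178.4]
tcp_rot: [-3.141, -0.001, -0.03]
contact_force: [0.3, 0.0, -3.0]
opening: 0.315
grasp_force: 99.6
```

```bash
python3 - <<'E' 2>/dev/null
from h import *
todo([517.3,28,115],-.031)
E
```

```text
t 8.62 pos [523.2 260.  178.4] rot [-3.141e+00 -1.000e-03 -3.000e-02] F [ 0.3  0.  -3. ] tau [-0.02 -0.02  0.02] op 0.315 grip 99.6
turn [-0.0006 -0.0012  0.0009] shift [0.001  0.2321 0.0633]
```

Call:
move_arm:
  motion:
    - [0,0,0,0.0013,0.0733,0,0.015]
    - [0,0,0,0.0013,0.1467,0,0.015]
    - [0,0,0,0.0013,0.22,0,0.015]
    - [0,0,0,0.0013,0.28,0,0.015]
    - [0,0,0,0.0013,0.3093,0.0133,0.015]
    - [0,0,0,0.0013,0.3093,0.0667,0.015]
    - [0,0,0,0.0013,0.3093,0.0867,0.015]
    - [0,0,0,0.0013,0.3093,0.0867,0.015]

```text
clock: 9.62
eef_pos: [515.9, 28.7, 111.7]
tcp_rot: [3.141, 0.003, -0.031]
contact_force: [-0.2, 0.6, -2.0]
opening: 0.317
grasp_force: 99.5
```

```bash
python3 - <<'E' 2>/dev/null
from h import *
todo([517.3,28,95],-.031); look(None,3)
E
```

```text
t 9.62 pos [515.9  28.7 111.7] rot [ 3.141e+00  3.000e-03 -3.100e-02] F [-0.2  0.6 -2. ] tau [0.01 0.04 0.04] op 0.317 grip 99.5
turn [0.0002 0.0028 0.0001] shift [0.0015 0.0006 0.0167]
top cover z: left 73.6 mid 71.4 right 69.2 rect [521.6 177.  116.7  88.3  88.3]
  wedge 143 [519.4  89.5  33.3  22.8  88.5] y 73.2 106.2 z [66.3 69.7 73.3]
side cover z: left 73.8 mid 73.4 right 72.9 rect [523.7 179.6 119.5  87.   88.7]
  wedge 164 [524.1  87.3  46.6  26.2  87.9] y 64.5 111.0 z [69.4 74.3 79.8]
```

Converted, 0.0178 m / 0.75 = 0.0237, 0.0175 m / 0.75 = 0.0233.

Call:
move_arm:
  motion:
    - [0,0,0,0,0,0.012,0.015]
    - [0,0,0,0,0,0.0207,0.015]
    - [0,0,0,0,0,0.0233,0.015]
    - [0,0,0,0,0,0.0237,0.015]

```text
clock: 10.42
eef_pos: [516.7, 28.4, 94.6]
tcp_rot: [3.142, 0.001, -0.031]
contact_force: [0.0, -0.4, -2.8]
opening: 0.314
grasp_force: 99.5
```

Call:
move_arm:
  motion:
    - [0,0,0,0,0,0.0008,0.015]
    - [0,0,0,0,0,0.0008,0.015]

```text
clock: 10.68
eef_pos: [516.9, 28.5, 94.4]
tcp_rot: [-3.142, -0.0, -0.031]
contact_force: [-0.4, -0.1, -2.3]
opening: 0.32
grasp_force: 99.5
```

Converted, 0.0008 m / 0.75 = 0.0011.

Call:
move_arm:
  motion:
    - [0,0,0,0,0,0.0011,0.015]
    - [0,0,0,0,0,0.0011,0.015]

```text
clock: 10.92
eef_pos: [517.0, 28.4, 93.7]
tcp_rot: [3.142, -0.0, -0.031]
contact_force: [-0.2, -1.1, 0.8]
opening: 0.318
grasp_force: 100.0
```

Converted, 0.0006 m / 0.75 = 0.0008.

Call:
move_arm:
  motion:
    - [0,0,0,0,0,0.0008,0.015]
    - [0,0,0,0,0,0.0008,0.015]

```text
clock: 11.18
eef_pos: [517.1, 28.3, 93.6]
tcp_rot: [3.141, -0.001, -0.031]
contact_force: [-3.5, -1.9, 7.1]
opening: 0.316
grasp_force: 101.0
```

Converted, -0.032 m / 0.75 = -0.0427, -0.028 m / 0.75 = -0.0373.

Call:
move_arm:
  motion:
    - [0,0,0,0,-0.0067,0,0.015]
    - [0,0,0,0,-0.0133,0,0.015]
    - [0,0,0,0,-0.02,0,0.015]
    - [0,0,0,0,-0.0267,0,0.015]
    - [0,0,0,0,-0.032,0,0.015]
    - [0,0,0,0,-0.0373,0,0.015]
    - [0,0,0,0,-0.0427,0,0.015]

```text
clock: 12.05
eef_pos: [519.0, 57.8, 94.1]
tcp_rot: [3.137, -0.002, -0.03]
contact_force: [0.2, -19.4, 11.6]
opening: 0.315
grasp_force: 101.4
```

Call:
move_arm:
  motion:
    - [0,0,0,0,-0.0053,0,0.015]
    - [0,0,0,0,-0.0107,0,0.015]
    - [0,0,0,0,-0.0147,0,0.015]
    - [0,0,0,0,-0.0147,0,0.015]

```text
clock: 12.55
eef_pos: [519.2, 69.3, 94.0]
tcp_rot: [3.138, -0.002, -0.03]
contact_force: [-0.7, -15.6, 10.7]
opening: 0.315
grasp_force: 101.3
```

```bash
python3 - <<'E' 2>/dev/null
from h import *
todo([519,80,93.7],-.031); look(None,3)
E
```

```text
t 12.55 pos [519.2  69.3  94. ] rot [ 3.138e+00 -2.000e-03 -3.000e-02] F [ -0.7 -15.6  10.7] tau [-2.53  0.02 -0.11] op 0.315 grip 101.3
turn [ 0.0032 -0.0022  0.0011] shift [-0.0006 -0.0107  0.0002]
top cover z: left 73.6 mid 74.5 right 75.5 rect [521.5 177.8 116.9  88.6  89. ]
side cover z: left 74.4 mid 76.7 right 79.0 rect [524.2 181.5 118.2  87.4  88.5]
  wedge 32 [511.9  30.7   7.9  71.8   8.1] y -4.2 66.8 z [53.2 60.1 85.2]
```

Converted, -0.011 m / 0.75 = -0.0147, -0.0095 m / 0.75 = -0.0127.

Call:
move_arm:
  motion:
    - [0,0,0,0,-0.0053,0,0.015]
    - [0,0,0,0,-0.0093,0,0.015]
    - [0,0,0,0,-0.0127,0,0.015]
    - [0,0,0,0,-0.0147,0,0.015]
    - [0,0,0,0,-0.0147,0,0.015]

```text
clock: 13.48
eef_pos: [519.5, 80.6, 93.9]
tcp_rot: [3.139, -0.002, -0.03]
contact_force: [0.2, -14.3, 9.5]
opening: 0.315
grasp_force: 101.5
```

```bash
python3 - <<'E' 2>/dev/null
from h import *
todo([519,80,93.7],-.031); look(None,3)
E
```

```text
t 13.47 pos [519.5  80.6  93.9] rot [ 3.139e+00 -2.000e-03 -3.000e-02] F [  0.2 -14.3   9.5] tau [-2.1  -0.02 -0.04] op 0.315 grip 101.5
turn [ 0.0026 -0.002   0.0007] shift [-0.0005  0.0006  0.0002]
top cover z: left 73.6 mid 75.9 right 78.2 rect [521.5 186.4 100.1  88.8  89.3]
side cover z: left 74.8 mid 78.1 right 81.4 rect [524.1 179.8 120.9  87.6  88.3]
  wedge 36 [511.9  43.3   7.8  68.2   8.1] y 9.5 77.6 z [52.5 59.9 86.4]
```

Converted, -0.09 m / 0.75 = -0.12, 0.02 m / 0.75 = 0.0267.

Call:
move_arm:
  motion:
    - [0,0,0,0,0.0133,0,0.015]
    - [0,0,0,0,0.0333,0,0.015]
    - [0,0,0,0,0.056,0,0.015]
    - [0,0,0,0,0.0747,-0.0027,0.015]
    - [0,0,0,0,0.0773,-0.04,0.015]
    - [0,0,0,0,0.0773,-0.1,0.015]
    - [0,0,0,0,0.0267,-0.12,0.015]
    - [0,0,0,0,-0.04,-0.12,0.015]

```text
clock: 14.78
eef_pos: [520.2, 112.2, 184.3]
tcp_rot: [-3.142, -0.002, -0.033]
contact_force: [1.7, -0.7, -2.9]
opening: 0.318
grasp_force: 99.9
```

```bash
python3 - <<'E' 2>/dev/null
from h import *
todo([526.5,328,115],-.031)
E
```

```text
t 14.78 pos [520.2 112.2 184.3] rot [-3.142e+00 -2.000e-03 -3.300e-02] F [ 1.7 -0.7 -2.9] tau [ 0.03 -0.05 -0.01] op 0.318 grip 99.9
turn [-0.0001 -0.0022 -0.0024] shift [-0.001  -0.2159  0.0693]
```

Converted, -0.215 m / 0.75 = -0.2867, 0.05 m / 0.75 = 0.0667, -0.001 rad / 4 = -0.0003.

Call:
move_arm:
  motion:
    - [0,0,-0.0003,-0.0007,-0.0733,0,0.015]
    - [0,0,-0.0003,-0.0007,-0.1467,0,0.015]
    - [0,0,-0.0003,-0.0007,-0.22,0,0.015]
    - [0,0,-0.0003,-0.0007,-0.2733,0,0.015]
    - [0,0,-0.0003,-0.0007,-0.2867,0.0133,0.015]
    - [0,0,-0.0003,-0.0007,-0.2867,0.0667,0.015]
    - [0,0,-0.0003,-0.0007,-0.2867,0.0933,0.015]
    - [0,0,-0.0003,-0.0007,-0.2867,0.0933,0.015]

```text
clock: 15.78
eef_pos: [524.5, 325.6, 111.0]
tcp_rot: [3.139, 0.004, -0.031]
contact_force: [-0.3, -0.3, -2.7]
opening: 0.315
grasp_force: 99.8
```

```bash
python3 - <<'E' 2>/dev/null
from h import *
todo([526.5,328,95],-.031); look(None,3)
E
```

```text
t 15.78 pos [524.5 325.6 111. ] rot [ 3.139  0.004 -0.031] F [-0.3 -0.3 -2.7] tau [ 0.01 -0.    0.05] op 0.315 grip 99.8
turn [0.0026 0.0035 0.    ] shift [ 0.0019 -0.0025  0.016 ]
top cover z: left 73.6 mid 75.9 right 78.2 rect [521.4 177.9 117.   88.5  89.1]
  wedge 99 [5.252e+02 2.673e+02 2.310e+01 3.820e+01 3.000e-01] y 248.2 286.3 z [65.8 68.7 73.8]
side cover z: left 75.5 mid 78.4 right 81.3 rect [5.135e+02 1.828e+02 6.860e+01 1.169e+02 1.000e-01]
  wedge 380 [532.  377.1  63.2  25.9  87.8] y 345.9 408.7 z [69.7 74.8 81.1]
```

Converted, 0.018 m / 0.75 = 0.024, 0.0175 m / 0.75 = 0.0233.

Call:
move_arm:
  motion:
    - [0,0,0,0,0,0.012,0.015]
    - [0,0,0,0,0,0.02,0.015]
    - [0,0,0,0,0,0.0227,0.015]
    - [0,0,0,0,0,0.0233,0.015]
    - [0,0,0,0,0,0.024,0.015]

```text
clock: 16.7
eef_pos: [525.8, 327.4, 95.0]
tcp_rot: [-3.141, -0.0, -0.03]
contact_force: [0.4, 0.4, -2.2]
opening: 0.315
grasp_force: 99.8
```

Converted, 0.0006 m / 0.75 = 0.0008.

Call:
move_arm:
  motion:
    - [0,0,0,0,0,0.0008,0.015]
    - [0,0,0,0,0,0.0008,0.015]

```text
clock: 16.95
eef_pos: [525.7, 327.3, 94.3]
tcp_rot: [-3.142, -0.0, -0.03]
contact_force: [-0.0, -0.1, -2.5]
opening: 0.317
grasp_force: 99.8
```

Converted, 0.0008 m / 0.75 = 0.0011.

Call:
move_arm:
  motion:
    - [0,0,0,0,0,0.0011,0.015]
    - [0,0,0,0,0,0.0011,0.015]

```text
clock: 17.2
eef_pos: [525.8, 327.4, 93.7]
tcp_rot: [-3.141, -0.0, -0.03]
contact_force: [0.8, 1.1, 0.4]
opening: 0.315
grasp_force: 100.1
```

Converted, 0.0006 m / 0.75 = 0.0008.

Call:
move_arm:
  motion:
    - [0,0,0,0,0,0.0008,0.015]
    - [0,0,0,0,0,0.0008,0.015]

```text
clock: 17.45
eef_pos: [525.8, 327.5, 93.6]
tcp_rot: [-3.141, -0.0, -0.03]
contact_force: [-1.6, 0.1, 5.5]
opening: 0.315
grasp_force: 100.9
```

Converted, 0.033 m / 0.75 = 0.044, 0.029 m / 0.75 = 0.0387.

Call:
move_arm:
  motion:
    - [0,0,0,0,0.0067,0,0.015]
    - [0,0,0,0,0.0133,0,0.015]
    - [0,0,0,0,0.02,0,0.015]
    - [0,0,0,0,0.0267,0,0.015]
    - [0,0,0,0,0.0333,0,0.015]
    - [0,0,0,0,0.0387,0,0.015]
    - [0,0,0,0,0.044,0,0.015]

```text
clock: 18.32
eef_pos: [525.7, 295.0, 93.8]
tcp_rot: [-3.14, -0.002, -0.03]
contact_force: [0.2, 4.5, 5.5]
opening: 0.315
grasp_force: 100.8
```

Converted, 0.015 m / 0.75 = 0.02, 0.012 m / 0.75 = 0.016.

Call:
move_arm:
  motion:
    - [0,0,0,0,0.0053,0,0.015]
    - [0,0,0,0,0.0107,0,0.015]
    - [0,0,0,0,0.016,0,0.015]
    - [0,0,0,0,0.02,0,0.015]
    - [0,0,0,0,0.02,0,0.015]

```text
clock: 18.95
eef_pos: [525.9, 281.6, 94.1]
tcp_rot: [-3.137, -0.004, -0.031]
contact_force: [0.2, 12.1, 2.9]
opening: 0.316
grasp_force: 100.7
```

```bash
python3 - <<'E' 2>/dev/null
from h import *
todo([524.8,276,93.7],-.031); look(None,3)
E
```

```text
t 18.95 pos [525.9 281.6  94.1] rot [-3.137 -0.004 -0.031] F [ 0.2 12.1  2.9] tau [ 1.84 -0.08  0.07] op 0.316 grip 100.7
turn [-0.0047 -0.0039  0.0001] shift [-0.0009  0.0056  0.0004]
top cover z: left 76.8 mid 77.5 right 78.2 rect [521.2 177.  115.1  88.3  89.2]
side cover z: left 78.1 mid 79.9 right 81.6 rect [506.6 182.3  55.8 117.2   1.1]
  wedge 326 [531.6 330.8  64.5  26.2  87.6] y 299.1 363.3 z [49.7 54.9 61.1]
```

Converted, 0.006 m / 0.75 = 0.008, 0.005 m / 0.75 = 0.0067.

Call:
move_arm:
  motion:
    - [0,0,0,0,0.004,0,0.015]
    - [0,0,0,0,0.0067,0,0.015]
    - [0,0,0,0,0.008,0,0.015]
    - [0,0,0,0,0.008,0,0.015]

```text
clock: 19.75
eef_pos: [525.6, 275.3, 94.0]
tcp_rot: [-3.138, -0.004, -0.031]
contact_force: [1.9, 10.5, 3.5]
opening: 0.315
grasp_force: 101.0
```

```bash
python3 - <<'E' 2>/dev/null
from h import *
todo([524.8,276,93.7],-.031); look(None,3)
E
```

```text
t 19.75 pos [525.6 275.3  94. ] rot [-3.138 -0.004 -0.031] F [ 1.9 10.5  3.5] tau [ 1.62 -0.11 -0.  ] op 0.315 grip 101.0
turn [-0.004  -0.0036  0.0003] shift [-0.0009 -0.0006  0.0003]
top cover z: left 78.2 mid 78.2 right 78.2 rect [521.2 175.9 116.9  88.3  89.3]
side cover z: left 79.5 mid 80.6 right 81.8 rect [502.1 182.3  54.3 120.8   6.4]
  wedge 325 [531.6 324.6  65.5  26.1  88. ] y 292.3 357.5 z [49.3 54.7 61.1]
```

Both ends read 9.0 mm and level. I'm withdrawing and returning the wedge.

Converted, -0.06 m / 0.75 = -0.08, -0.058 m / 0.75 = -0.0773.

Call:
move_arm:
  motion:
    - [0,0,0,0,-0.0133,0,0.015]
    - [0,0,0,0,-0.0333,0,0.015]
    - [0,0,0,0,-0.056,0,0.015]
    - [0,0,0,0,-0.0773,-0.0027,0.015]
    - [0,0,0,0,-0.08,-0.04,0.015]
    - [0,0,0,0,-0.08,-0.0667,0.015]
    - [0,0,0,-0.04,-0.08,-0.0667,0.015]
    - [0,0,0,-0.04,-0.08,-0.0667,0.015]

```text
clock: 21.05
eef_pos: [494.0, 333.7, 142.9]
tcp_rot: [3.141, 0.001, -0.03]
contact_force: [1.0, -0.2, -3.3]
opening: 0.314
grasp_force: 99.9
```

```bash
python3 - <<'E' 2>/dev/null
from h import *
todo([364.8,276.6,70],.263); look(None,2)
E
```

```text
t 21.05 pos [494.  333.7 142.9] rot [ 3.141e+00  1.000e-03 -3.000e-02] F [ 1.  -0.2 -3.3] tau [ 0.   -0.01  0.01] op 0.314 grip 99.9
turn [ 0.0006  0.0016 -0.2926] shift [-0.1274  0.0608  0.0732]
top cover z: left 78.2 mid 78.2 right 78.2 rect [521.2 177.5 116.1  88.4  89.2]
side cover z: left 81.2 mid 81.6 right 82.1 rect [498.8 181.7 115.   36.8  88.9]
```

Converted, -0.127 m / 0.75 = -0.1693, 0.01 m / 0.75 = 0.0133, -0.293 rad / 4 = -0.0733.

Call:
move_arm:
  motion:
    - [0,0,-0.025,-0.06,0.0267,0,0.015]
    - [0,0,-0.05,-0.12,0.0533,0,0.015]
    - [0,0,-0.0733,-0.16,0.0773,0.0133,0.015]
    - [0,0,-0.0733,-0.1693,0.0813,0.0533,0.015]
    - [0,0,-0.0733,-0.1693,0.0813,0.0933,0.015]
    - [0,0,-0.0733,-0.1693,0.0813,0.1133,0.015]
    - [0,0,-0.0733,-0.1693,0.0813,0.1173,0.015]
    - [0,0,-0.0733,-0.1693,0.0813,0.1173,0.015]

```text
clock: 22.25
eef_pos: [367.7, 277.4, 55.3]
tcp_rot: [-3.141, -0.0, 0.263]
contact_force: [-0.2, -0.1, -2.5]
opening: 0.314
grasp_force: 100.1
```

```bash
python3 - <<'E' 2>/dev/null
from h import *
todo([364.8,276.6,51.7],.263)
E
```

```text
t 22.25 pos [367.7 277.4  55.3] rot [-3.141 -0.     0.263] F [-0.2 -0.1 -2.5] tau [ 0.06  0.05 -0.02] op 0.314 grip 100.1
turn [-0.0002 -0.0005 -0.0004] shift [-0.003   0.      0.0036]
```

Converted, 0.0035 m / 0.75 = 0.0047, 0.003 m / 0.75 = 0.004.

Call:
move_arm:
  motion:
    - [0,0,0,-0.0027,0,0.0027,0.015]
    - [0,0,0,-0.0027,0,0.004,0.015]
    - [0,0,0,-0.0027,0,0.0047,0.015]
    - [0,0,0,-0.0027,0,0.0047,0.015]

```text
clock: 22.75
eef_pos: [365.3, 276.7, 51.8]
tcp_rot: [-3.141, -0.0, 0.263]
contact_force: [-1.2, -0.2, 4.1]
opening: 0.314
grasp_force: 100.9
```

Call:
move_arm:
  motion:
    - [0,0,0,0,0,0.0009,0.015]
    - [0,0,0,0,0,0.0009,0.015]

```text
clock: 23.0
eef_pos: [365.3, 276.7, 51.7]
tcp_rot: [-3.141, -0.0, 0.263]
contact_force: [-3.9, -3.0, 17.3]
opening: 0.312
grasp_force: 102.9
```

Seated on the mat. I'm releasing it and retreating straight up.

Converted, -0.18 m / 0.75 = -0.24, -0.15 m / 0.75 = -0.2.

Call:
move_arm:
  motion:
    - [0,0,0,0,0,-0.0011,0.06]
    - [0,0,0,0,0,-0.0011,0.085]
    - [0,0,0,0,0,-0.0011,0.085]
    - [0,0,0,0,0,-0.0011,0.085]
    - [0,0,0,0,0,-0.04,0.085]
    - [0,0,0,0,0,-0.12,0.085]
    - [0,0,0,0,0,-0.2,0.085]
    - [0,0,0,0,0,-0.24,0.085]
  grip_force: 20

```text
clock: 24.0
eef_pos: [366.0, 277.2, 233.9]
tcp_rot: [-3.14, -0.004, 0.263]
contact_force: [-0.2, 0.1, -0.8]
opening: 0.998
grasp_force: 0.0
```

Converted, 0.22 m / 0.75 = 0.2933, 0.18 m / 0.75 = 0.24.

Call:
move_arm:
  motion:
    - [0,0,0,-0.04,0.08,0,0.085]
    - [0,0,0,-0.0533,0.16,0,0.085]
    - [0,0,0,-0.0533,0.24,0,0.085]
    - [0,0,0,-0.0533,0.2933,0,0.085]
    - [0,0,0,-0.0533,0.2933,0,0.085]

```text
clock: 24.62
eef_pos: [384.0, 51.6, 230.7]
tcp_rot: [3.141, -0.0, 0.259]
contact_force: [0.5, -0.1, -0.0]
opening: 0.998
grasp_force: 0.0
```

```bash
python3 - <<'E' 2>/dev/null
from h import *
todo([0,0,0],0); look(None,6)
a,b=[np.load(f"last_{c}.npz")["p"] for c in("top","side")]
cv2.imwrite("pics/end.png",np.hstack([a[80:380,140:420],b[100:400,150:430]])[:,:,::-1])
K=np.load("last_top.npz")
C=cloud(K["camera_matrix"],K["world_from_camera"],K["d"]);H=hsv(a);m=(H[...,0]>24)&(H[...,0]<35)&(H[...,1]>150)&(H[...,2]>60)&(C[...,2]<30)&(abs(C[...,0]-365)<60)&(abs(C[...,1]-276)<110)
print(cv2.minAreaRect(C[m][:,:2].astype(np.float32)),np.percentile(C[m][:,2],[5,50,95]))
E
```

```text
t 24.62 pos [384.   51.6 230.7] rot [ 3.141 -0.     0.259] F [ 0.5 -0.1 -0. ] tau [-0.06  0.06  0.01] op 0.998 grip 0.0
turn [ 4.000e-04 -2.000e-04  2.587e-01] shift [-0.3844 -0.0484  0.2306]
top cover z: left 78.2 mid 78.2 right 78.3 rect [521.2 177.6 116.2  88.3  89.2]
side cover z: left 78.9 mid 80.3 right 81.8 rect [523.3 180.7 117.4  85.8  88.5]
((365.11212158203125, 277.3473205566406), (27.081226348876953, 159.4084930419922), 15.19929313659668) [ 6.06141417 11.11211798 16.28109355]
```

View pics/end.png

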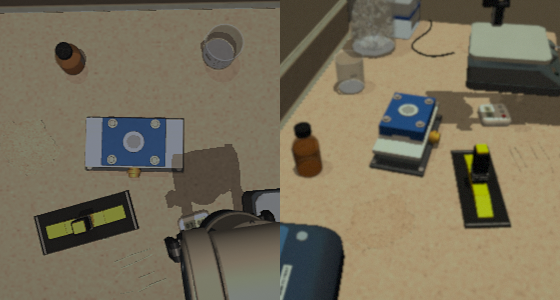

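The final picture shows the wedge upright on the mat at (85,221) and the cover raised and level at (134,141). The bottle, beaker and timer are where they were.

```bash
python3 -c "
from rig import order; print(order.sign_off())"
```

```text
the job is handed in; nothing more can be done
None
```

The cover was opened left about 4.4 mm, then right fully, then left fully; it measures level at about 9 mm at both ends. The wedge stands upright within about 1 mm of the mat's centre, and the job was handed in at about 25 s.

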